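# Load the code plate under the leaf spring of a carton coder

## Robot

A 7-joint arm with a two-finger parallel gripper is mounted at the origin on the work surface. World frame = base frame: x ahead of the robot, y to its left, z up, the work surface at z = 0. Lengths are in m, angles in rad, forces in N, time in s.
With the tool pointing down it reaches from about 0.425 to 0.875 m from the base axis. Payload 8.4 kg.
Tool frame: the origin (TCP) lies at the very end of the fingers, on their centre line; the grasp point (between the pads) lies 19 mm behind it; x points along the fingers, y is the direction in which the jaws open and shut, and the axes are right-handed (so a half turn about x gives the same grasp; the last joint's range is limited). The gripper opens to 87 mm and grips with 3 to 60 N. Pads are 19 mm wide; open, the fingers measure 117 mm over their backs; the gripper's body (75 mm by 190 mm) begins 51 mm behind the grasp point.
Start: joints at [-0.099, 0.333, 0.04, 1.465, -0.013, 1.343, -0.059], TCP at [0.65, -0, 0.223] pointing down, gripper open.
Joint ranges: [-2.58, 2.58], [-0.38, 2.09], [-1.3, 1.39], [0.25, 2.4], [-1.5, 4.64], [0.08, 2.09], [-2.65, 2.65]. Speed limits (rad/s): [2.22, 2.22, 2.79, 2.79, 3.14, 3.14, 3.14].

## Interface

Orientations are given as a unit quaternion [w, x, y, z].
In Python, from station import * gives the robot as it stands. Calls block until the motion is done:
- movep(position, orientation): joint-space move of the TCP to a pose.
- move_l(position, rot=None, speed=0.15, threshold=None): straight line of the TCP; rot=None keeps the orientation; speed is the mean speed in m/s. With threshold (N) it stops when the force on the tool has changed by that much, and returns True; else False.
- move_joints(angles): joint-space move.
- ungrasp() and grasp(grasp_force=None): open the fingers fully, or close them until they stop; grasp_force is the grip in N (None keeps the last).
- pause(seconds).
- ik(position, orientation): joint angles nearest the present ones, or None.
- camera(name): name is "scene" or "side" or "wrist"; returns a dict with "img" (420x560x3 uint8, red, green, blue), "K" (3x3 intrinsics, pixels), "k1" (the pictures are not rectified: a ray, as slopes to the right and down, at radius r is drawn at 1 + k1 r^2 times it, then the intrinsics apply), "R" (3x3) and "t" (3): a world point X has camera coordinates R X + t; the wrist camera has in their place "tool_from_camera" (4x4, takes a point from camera to tool coordinates, whose origin is the TCP and whose axes are the tool frame's). Camera axes: x right, y down, z forward; pixel columns grow to the right and rows downward; lengths in m; the calibration is good to about 2 mm. A picture is of the moment at which its call begins: read the wrist's pose just before it. There is no depth.
A pose or a line that the arm cannot do raises IKError and nothing moves.
- finish_job(): hands the job in, once; it reports no verdict.
Readings, each from a call of its own:
- current_time_s(): time.
- current_joint_positions(): joint angles.
- current_joint_velocities(): joint speeds.
- current_joint_efforts(): joint torques, N m.
- current_tool_pos(): TCP position.
- current_orientation(): TCP orientation.
- current_ft_force(): force on the tool from outside, world axes, zero at the start.
- current_wrist_torque(): the same for the moment, N m.
- current_gripper_width(): finger opening in m.
Only numpy, scipy, OpenCV 4.12 (cv2) and the standard library are available. Lean on these libraries where they do the work, as an engineer would, in place of code of your own. Each camera call takes 0.05 s, during which the arm holds its last target. There are 200 camera calls.

## Task

Load the orange code plate into the blue carton coder: press the plate down hard with the fingertips (its black thumb pad is the place for that) so that the sprung bed sinks and the plate's nose dips below the upturned lip of the brass leaf spring, and, still pressing, slide the plate under the spring until it is fully home against the end block. Then take the fingers away, leaving the spring to hold the plate down. Only push and press the plate, never lift it or ram it against the spring; keep the robot off the brass spring, and leave the other things on the table where they are.

Things in the scene. Friction and masses are not known exactly. Their poses are not given: they have to be found in the camera images.
- coder: Blue carton coder, fixed to the table: base 230 x 96 mm, 6 mm thick. Origin: centre of its underside, on the table; +x is the direction in which the plate slides in, z up. Two aluminium guide walls along x (inner faces at y = -33 and +33 mm, x from -115 to 85 mm, tops 36 mm above the table) leave the plate 3 mm play on each side.
- stop (a point): Foot of the end block's face, the stop for the plate's nose: coder x = 85 mm, on the centre line, 30 mm above the table. The blue block, 96 mm wide, fills coder x = 85 to 115 mm and is 46 mm high; two brackets on it reach 59 mm.
- bed (a joint): White slippery bed between the walls, coder x = -107 to 82 mm, top 30 mm above the table at 0. It carries the plate and sinks straight down without tilting; value = how far it has sunk in m, 0 to 0.012 (bottom). Springs hold it up: about 8 N before it moves, 13 N at 8 mm, 15 N at 12 mm. It rises again when released.
- leaf: Brass leaf spring, 44 mm wide. Origin on its hinge at the end block (coder x = 95 mm, 51 mm above the table). It slopes down towards coder -x to a knuckle at coder x = 45 mm (underside 28.5 mm above the table when free), then up to its lip. It yields upward at the knuckle, about 3 N plus 2 N per mm, rides on the plate and holds it down. The robot must not touch it.
- lip (a point): Rolled front lip of the leaf spring, on the centre line: coder x = 32 mm when free, 4 mm thick, spanning heights 33 to 37 mm above the table. The nose of a plate on the raised bed (plate top at 40 mm) runs against it; with the bed sunk 6 mm or more the nose passes below.
- plate: Orange code plate, loose, 110 (x) x 60 (y) x 10 mm, about 0.12 kg, lying on the bed between the walls. Origin: centre of its underside; +x towards its nose and the stop. Its top ahead of the rib is flat with grey stripes and goes under the spring. At the start it lies 62 to 80 mm short of home; home, its nose meets the stop and its origin is at coder x = +30 mm.
- thumb (a point): Middle of the plate's black thumb pad, on its top: plate x = -34 mm, 10 mm above the plate's origin. The pad is 40 mm (x) by 52 mm (y). Directly ahead of it a black rib crosses the plate, 7 mm high, from plate x = -12 to -6 mm, against which fingertips can push; behind it the plate ends at x = -55 mm.
- spare: Green spare code plate of the same shape, lying on the table beside the coder; leave it. Origin: centre of its underside.
- tape: Roll of packing tape, ring 96 mm across, 48 mm high, on the table beside the coder; leave it. Origin: centre of its underside.
- marker: Blue square marker pen, 120 mm long, 15 mm thick, lying on the table beside the coder; leave it. Origin: under its middle.
- spray: White bottle with blue cap, 64 mm across, 170 mm high, at the side of the table; leave it. Origin: centre of its underside.
- carton: Small cardboard carton, 100 x 80 x 70 mm, at the side of the table; leave it. Origin: centre of its underside.
- cup: White plastic cup, 76 mm across, 85 mm high, towards the back; leave it. Origin: centre of its underside.
- scraper: Spatula lying at the right of the robot; leave it. Origin: underside near its middle.
There are look-alikes about, which are no part of the job. Leave any turquoise look-alike of the coder alone.

How it is judged:
On the way:
1. the fingers press the plate down on its sinking bed while its nose passes under the lip of the spring (contact force between the fingers and plate above 3 N and value of joint bed above 0.003 m and x of plate in the frame of coder between -0.017 and 0.02 m), for 0.05 s.
At the end, for the whole second after the job is handed in: The plate lies flat (within 0.08 rad) and at rest between the walls, its nose within 4 mm of the end block, under the spring, which holds plate and bed at least 2 mm below the raised position (x of plate in the frame of coder between 0.026 and 0.034 m and z of plate in the frame of coder between 0.015 and 0.0285 m and angle between plate's own z axis and vertical below 0.08 rad and value of joint bed above 0.002 m and linear speed of plate below 0.01 m/s); the robot touches nothing.
It fails at once if the plate is lifted (origin more than 12 mm above its resting height) or tipped by more than 0.25 rad (height (world z) of plate above 0.042 m or angle between plate's own z axis and vertical above 0.25 rad).
It fails at once if the plate is rammed against the leaf spring (over 35 N; a plate pressed down well meets under 20 N) (contact force between plate and leaf above 35 N).
It fails at once if the robot touches the leaf spring (contact force between any of the fingers, the arm and leaf above 1 N).
It fails at once if another thing on the table is moved by more than 20 mm (distance of any of spare, tape, marker, spray, carton, cup, scraper from where it was at the start of the episode above 0.02 m).
It also fails if it takes over 32 s, if anything falls off the work surface, if the arm or the gripper's body presses on something with over 40 N, if the wrist force passes 120 N, or if a joint passes its speed limit or range.

## Working session

There is one attempt and no reset: what is moved stays moved. The work goes in short steps, each a Python script; the robot and the scene stay as the last script left them, time stands still between calls to the robot, and variables do not carry over. Pictures are saved under pics/ and viewed, about 8 in all and at most 12, crops included, and the job is handed in when it is done.

```bash
mkdir -p pics; ls; python3 - <<'E'
from station import *
import cv2,numpy as np
for n in ("scene","side"):
    c=camera(n); cv2.imwrite(f"pics/{n}0.png",c["img"][:,:,::-1]); print(n,c["K"].tolist(),c["k1"],c["R"].tolist(),c["t"].tolist())
print(current_orientation(),current_time_s())
E
```

```text
pics
scene [[501.40540931791253, 0.0, 274.4251615777395], [0.0, 501.40540931791253, 212.39533326348837], [0.0, 0.0, 1.0]] 0.05062047064086558 [[-0.5849985918431777, 0.8108362108120487, 0.01792447425890231], [0.5570772378469608, 0.4177836972828171, -0.717719815357985], [-0.5894417686373268, -0.4098797647123585, -0.6961012712709564]] [0.32954836040393737, -0.28138629820014743, 1.8295799046988204]
side [[527.7516150099417, 0.0, 283.6425688591632], [0.0, 527.7516150099417, 208.8340584748253], [0.0, 0.0, 1.0]] -0.10475649622287324 [[-0.847169118724752, -0.5309991482029919, -0.018557717715921494], [-0.3180603051575103, 0.5348001969643336, -0.7828322883031983], [0.42560794936448054, -0.6572888664313484, -0.62195596267192]] [0.48903576698497114, 0.23434547567891775, 1.1410793251129472]
[-0.49966471 -0.49961182 -0.50033858  0.50038436] 0.1
```

View pics/scene0.png

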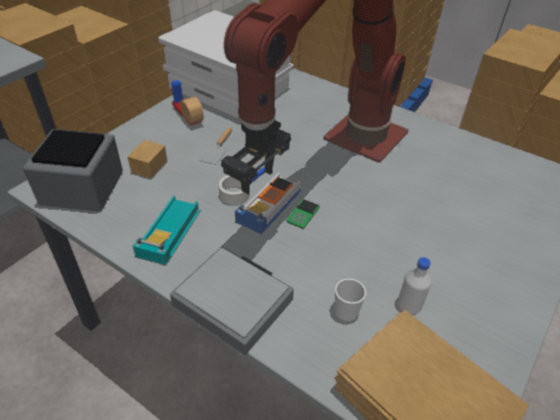

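View pics/side0.png

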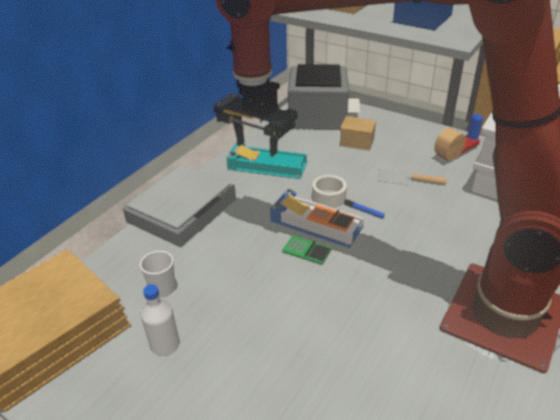

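The blue coder is at scene (268,202) / side (318,217). The look-alikes are the turquoise coder, scene (168,230) / side (267,162), and the green spare, scene (303,213) / side (305,249). I choose the blue coder with the orange plate, scene (272,190) / side (328,217). Next is a position estimate and one close crop.

```bash
cat > h.py <<'E'
from station import *
import cv2, numpy as np
from scipy.spatial.transform import Rotation as Ro
def ray(c,px,pose=None):
    K=c["K"]; d=(np.array(px,float)-[K[0][2],K[1][2]])/K[0][0]
    u=d.copy()
    for _ in range(20): u=d/(1+c["k1"]*(u@u))
    v=np.r_[u,1]
    if pose is None:
        R=np.array(c["R"]); return -R.T@np.array(c["t"]),R.T@v
    T=pose@np.array(c["tool_from_camera"]); return T[:3,3],T[:3,:3]@v
def onz(c,px,z,pose=None):
    o,v=ray(c,px,pose); return o+v*(z-o[2])/v[2]
def pose():
    q=np.array(current_orientation()); T=np.eye(4)
    T[:3,:3]=Ro.from_quat(q[[1,2,3,0]]).as_matrix(); T[:3,3]=current_tool_pos(); return T
def proj(c,X,pose=None):
    if pose is None: p=np.array(c["R"])@X+np.array(c["t"])
    else: p=(np.linalg.inv(pose@np.array(c["tool_from_camera"]))@np.r_[X,1])[:3]
    u=p[:2]/p[2]; K=c["K"]; return u*(1+c["k1"]*(u@u))*K[0][0]+[K[0][2],K[1][2]]
E
python3 - <<'E'
from h import *
for n in ("scene","side"):
    c=camera(n); print(n)
    for nm,p in dict(scene=dict(orange=(265,197),pad=(280,185),yellow=(260,207)),side=dict(orange=(320,215),pad=(342,221),yellow=(295,205)))[n].items(): print(nm,onz(c,p,.04).round(3))
    h=cv2.cvtColor(c["img"],cv2.COLOR_RGB2HSV)
    x,y=dict(scene=(215,155),side=(255,175))[n]
    cr=c["img"][y:y+90,x:x+125]
    cv2.imwrite(f"pics/{n}c.png",cv2.resize(cr,None,fx=3.2,fy=3.2,interpolation=cv2.INTER_CUBIC)[:,:,::-1])
a,b=cv2.imread("pics/scenec.png"),cv2.imread("pics/sidec.png"); cv2.imwrite("pics/both.png",np.hstack([a,b]))
P=pose(); c=camera("wrist"); cv2.imwrite("pics/w0.png",c["img"][:,:,::-1]); print(P.round(3),np.array(c["tool_from_camera"]).round(3))
E
```

```text
scene
orange [ 0.522 -0.066  0.04 ]
pad [ 0.45  -0.062  0.04 ]
yellow [ 0.566 -0.051  0.04 ]
side
orange [ 0.499 -0.053  0.04 ]
pad [ 0.439 -0.061  0.04 ]
yellow [ 0.576 -0.056  0.04 ]
[[-0.001  1.     0.     0.65 ]
 [-0.     0.    -1.    -0.   ]
 [-1.    -0.001  0.     0.222]
 [ 0.     0.     0.     1.   ]] [[-0.    -0.269  0.963 -0.161]
 [ 1.    -0.001 -0.    -0.   ]
 [ 0.001  0.963  0.269 -0.073]
 [ 0.     0.     0.     1.   ]]
```

View pics/both.png

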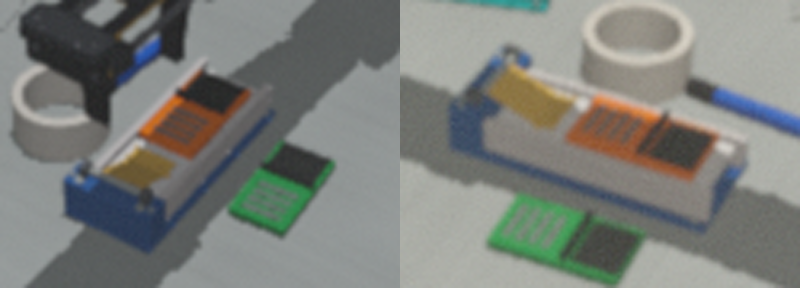

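View pics/w0.png

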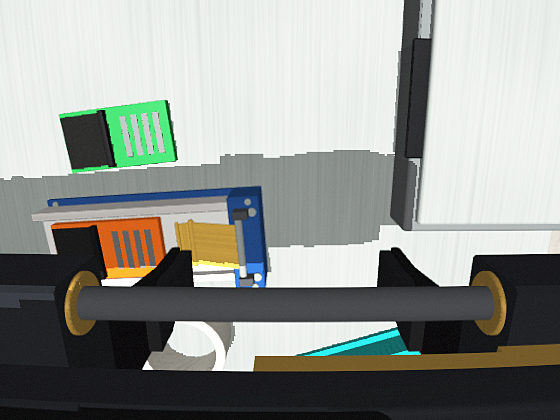

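The crops confirm the choice: blue base, brass leaf, and orange plate with the pad on the robot side, so it slides roughly along +x. The wrist view shows plate (108,248), leaf (208,242) and end block (245,235). Now a better wrist view with the fingers closed and out of the way.

```bash
python3 - <<'E'
from h import *
grasp(10)
movep([0.51,-0.16,0.24],current_orientation())
pause(.2)
P=pose(); c=camera("wrist"); cv2.imwrite("pics/w1.png",c["img"][:,:,::-1]); np.savez("w1.npz",P=P,**{k:np.array(v) for k,v in c.items()})
print(P[:3,3],current_gripper_width(),current_time_s(),c["K"],c["k1"])
E
```

```text
[ 0.51096349 -0.15848506  0.23954973] 0.0005761733727169813 2.8833 [[377.18997272   0.         284.99369974]
 [  0.         377.18997272 211.0306593 ]
 [  0.           0.           1.        ]] -0.07307510234259085
```

View pics/w1.png

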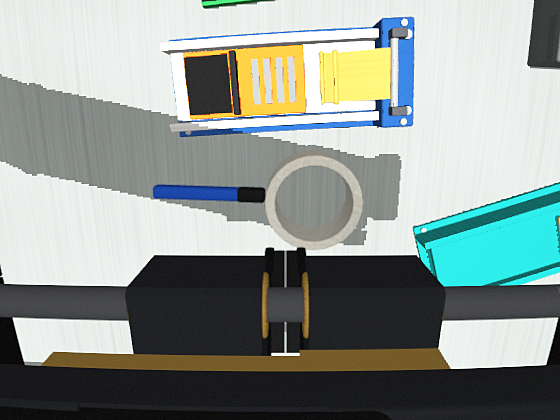

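The view is clear: pad (210,86), rib x≈236, plate nose edge x≈305, leaf (350,75), end block (397,72). I'll measure these by colour masks.

```bash
python3 - <<'E'
from h import *
d=dict(np.load("w1.npz")); P=d["P"]; img=d["img"]
h=cv2.cvtColor(img,cv2.COLOR_RGB2HSV); H,S,V=cv2.split(h)
yy,xx=np.mgrid[:420,:560]
def big(m):
    m=cv2.morphologyEx(m.astype(np.uint8),cv2.MORPH_CLOSE,np.ones((5,5)))
    m=cv2.morphologyEx(m,cv2.MORPH_OPEN,np.ones((3,3)))
    cs,_=cv2.findContours(m,0,2); return max(cs,key=cv2.contourArea)
def rect(name,m,z):
    c=big(m)[:,0,:]
    W=np.array([onz(d,p,z,P)[:2] for p in c])*1000
    r=cv2.minAreaRect(W.astype(np.float32)); b=cv2.boxPoints(r)
    print(name,"px",c.min(0),c.max(0),"ctr",np.round(r[0],1),"size",np.round(r[1],1),"ang",round(r[2],2)); print(b.round(1).tolist()); return r
top=yy<150
black=(V<75)&top&(xx>175)&(xx<250)
orange=(H>8)&(H<22)&(S>120)&(V>120)&top
blue=(H>100)&(H<125)&(S>120)&top&(xx>376)&(xx<430)
rect("plate",(orange&(xx<312))|black,.040)
rect("pad",black&(xx<230),.040)
rect("rib",black&(xx>231),.047)
blk=rect("block",blue|(top&(xx>384)&(xx<410)&(yy>20)&(yy<124)),.046)
for n,p in dict(wallL0=(164,44),wallL1=(378,32),wallR0=(171,126),wallR1=(380,118)).items(): print(n,onz(d,p,.036,P).round(4))
E
```

```text
plate px [184  49] [241 118] ctr [443.4 -65.7] size [49.1 59.8] ang 3.22
[[417.20001220703125, -37.20000076293945], [420.6000061035156, -96.9000015258789], [469.70001220703125, -94.0999984741211], [466.29998779296875, -34.5]]
pad px [185  54] [229 114] ctr [439.2 -66. ] size [39.4 51.4] ang 3.65
[[418.0, -41.599998474121094], [421.20001220703125, -92.9000015258789], [460.5, -90.4000015258789], [457.20001220703125, -39.099998474121094]]
rib px [232  52] [239 113] ctr [464.7 -65. ] size [ 5.9 53.1] ang 3.46
[[460.1000061035156, -38.70000076293945], [463.29998779296875, -91.5999984741211], [469.29998779296875, -91.30000305175781], [466.1000061035156, -38.29999923706055]]
block px [377  17] [413 126] ctr [609.2 -55.6] size [32.9 94.7] ang 3.04
[[590.2999877929688, -9.199999809265137], [595.2999877929688, -103.69999694824219], [628.0999755859375, -102.0], [623.0999755859375, -7.400000095367432]]
wallL0 [ 0.3997 -0.0292  0.036 ]
wallL1 [ 0.5941 -0.0192  0.036 ]
wallR0 [ 0.4014 -0.1032  0.036 ]
wallR1 [ 0.6002 -0.0957  0.036 ]
```

Sizes agree with the description (pad 39.4×51.4, plate width 59.8, block about 95 wide). Coder yaw is about 3.0°, its origin about (0.511,-0.061), and the plate is about 68 mm short of home. Next: check IK and go above the pad.

```bash
cat >> h.py <<'E'
yaw=np.radians(3.0); ex=np.array([np.cos(yaw),np.sin(yaw),0]); ey=np.array([-ex[1],ex[0],0]); C0=np.array([.5108,-.0608,0])
def cod(x,y,z): return C0+ex*x+ey*y+[0,0,z]
def tocod(p): p=np.array(p)-C0; return np.array([p@ex,p@ey,p[2]])
def quat(z):
    x=np.array([0,0,-1.]); q=Ro.from_matrix(np.c_[x,np.cross(z,x),z]).as_quat(); return q[[3,0,1,2]]
E
python3 - <<'E'
from h import *
print(tocod([.4392,-.066,.04]))
for n,z in (("cam ahead",-ex),("cam behind",ex),("cam left",-ey)):
    q=quat(z)
    for p in (cod(-.062,-.001,.1),cod(-.062,-.001,.03),cod(.01,0,.03)):
        j=ik(p,q); print(n,None if j is None else np.round(j,2))
q=quat(-ex)
try: movep(cod(-.062,-.0015,.10),q)
except Exception as e: print(e)
pause(.3); print(tocod(current_tool_pos()),current_time_s(),current_ft_force())
P=pose(); c=camera("wrist"); cv2.imwrite("pics/w2.png",c["img"][:,:,::-1])
for n in ("scene","side"):
    c=camera(n); cv2.imwrite(f"pics/{n}2.png",c["img"][:,:,::-1])
s=cv2.imread("pics/side2.png")[150:270,230:390]; cv2.imwrite("pics/m2.png",np.hstack([cv2.imread("pics/w2.png")[:, :400],cv2.resize(s,(400,300),interpolation=cv2.INTER_CUBIC)[:, :].__class__(0) if 0 else np.vstack([cv2.resize(s,(400,300),interpolation=cv2.INTER_CUBIC),np.zeros((120,400,3),np.uint8)])]))
E
```

```text
[-0.07177402 -0.00144562  0.04      ]
cam ahead [-0.03  0.04  0.08  2.08 -0.    1.02 -1.47]
cam ahead [-0.04  0.14  0.09  2.14 -0.02  0.86 -1.46]
cam ahead [-0.08  0.27  0.12  1.98 -0.04  0.89 -1.45]
cam behind [ 0.06  0.05 -0.02  2.07  0.    1.02  1.67]
cam behind [ 0.07  0.15 -0.03  2.13  0.    0.86  1.66]
cam behind [ 0.07  0.27 -0.05  1.97  0.02  0.9   1.64]
cam left [ 0.01  0.04  0.03  2.07 -0.    1.02  0.1 ]
cam left [ 0.02  0.14  0.03  2.14 -0.01  0.86  0.1 ]
cam left [ 0.    0.27  0.03  1.98 -0.01  0.89  0.09]
[-0.06189921 -0.00160295  0.10009487] 4.6833 [-0.8322921   0.2155467   0.62610309]
```

View pics/m2.png

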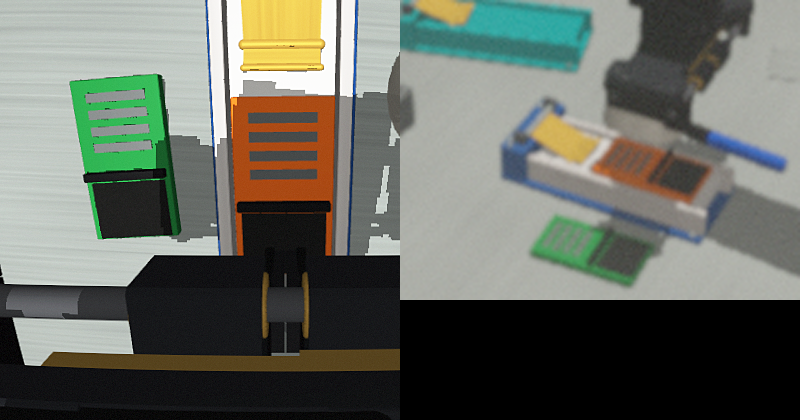

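The tip is above the pad and centred between the walls: rib at rows 203–213, nose at row 96, lip at row ~67. A quick numeric check from this close view, then press.

```bash
python3 - <<'E'
from h import *
P=pose(); c=camera("wrist")
for n,p,z in (("rib rear top",(284,212),.047),("rib front top",(284,203),.047),("nose",(284,96),.04),("lip",(284,70),.035),("plate L",(233,150),.04),("plate R",(334,150),.04)): print(n,tocod(onz(c,p,z,P)).round(4))
f0=np.array(current_ft_force())
r=move_l(cod(-.062,-.0015,.034),quat(-ex),speed=.03,threshold=4)
pause(.2); print(r,tocod(current_tool_pos()).round(4),np.array(current_ft_force())-f0,current_time_s())
E
```

```text
rib rear top [-0.0493 -0.0014  0.047 ]
rib front top [-0.0438 -0.0014  0.047 ]
nose [ 0.0168 -0.0015  0.04  ]
lip [ 0.0313 -0.0015  0.035 ]
plate L [-0.0136  0.0284  0.04  ]
plate R [-0.0137 -0.0307  0.04  ]
True [-0.062  -0.0015  0.0396] [0.41805378 0.02318816 6.33258915] 6.8667
```

Contact was at 39.6 mm as expected, and the nose is at coder 16.8 mm. Press about 9.5 mm, then slide the first part.

```bash
python3 - <<'E'
from h import *
def st(s): print(s,tocod(current_tool_pos()).round(4),np.array(current_ft_force()).round(2),round(current_time_s(),2))
move_l(cod(-.062,-.0015,.030),speed=.03); st("press")
for x in (-.05,-.035,-.02,-.008):
    r=move_l(cod(x,-.0015,.0295),speed=.03,threshold=18); st((x,r))
    if r: break
P=pose(); c=camera("wrist"); cv2.imwrite("pics/w3.png",c["img"][:260,150:450,::-1])
E
```

```text
press [-0.0616 -0.0016  0.0307] [-3.65 -0.07 11.11] 7.32
(-0.05, False) [-0.049  -0.0016  0.0305] [-2.12 -1.03 10.47] 7.87
(-0.035, False) [-0.0348 -0.0016  0.0302] [-3.45  0.03 10.9 ] 8.52
(-0.02, False) [-0.0206 -0.0016  0.0296] [-4.2  -0.49  6.64] 9.17
(-0.008, False) [-0.0085 -0.0016  0.0296] [-4.2   0.02  6.25] 9.72
```

View pics/w3.png

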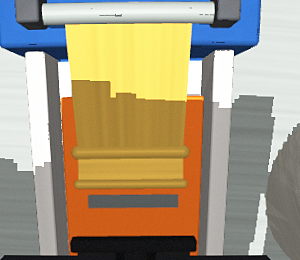

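The plate is under the spring with the nose past the lip (spring over stripes at row ~150–185). Push on until it meets the stop.

```bash
python3 - <<'E'
from h import *
def st(s): print(s,tocod(current_tool_pos()).round(4),np.array(current_ft_force()).round(2),round(current_time_s(),2))
for x in np.arange(0,.0141,.002):
    r=move_l(cod(x,-.0015,.0295),speed=.02,threshold=8); st((x.round(3),r))
    if r or current_ft_force()[0]<-11: break
pause(.2); st("hold")
P=pose(); c=camera("wrist"); cv2.imwrite("pics/w4.png",c["img"][:260,150:450,::-1])
E
```

```text
(np.float64(0.0), False) [-0.0007 -0.0016  0.0296] [-4.3  -0.69  7.31] 10.32
(np.float64(0.002), False) [ 0.0012 -0.0016  0.0295] [-5.46 -0.04  8.09] 10.57
(np.float64(0.004), False) [ 0.0032 -0.0016  0.0296] [-5.57  0.65  6.24] 10.82
(np.float64(0.006), False) [ 0.0052 -0.0016  0.0295] [-4.95 -0.99  7.77] 11.07
(np.float64(0.008), False) [ 0.0072 -0.0016  0.0296] [-3.91 -0.42  7.64] 11.32
(np.float64(0.01), False) [ 0.0088 -0.0016  0.0295] [-5.63 -1.21  7.01] 11.57
(np.float64(0.012), False) [ 0.0089 -0.0016  0.0291] [-13.74   0.72  13.39] 11.82
hold [ 0.0089 -0.0017  0.0291] [-12.95  -0.71  13.15] 12.02
```

View pics/w4.png

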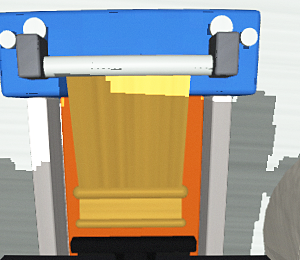

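It stopped at tip x = 8.9 mm (8.5 predicted) with the push rising to 13 N, and the nose edge (row ~97) lies at the block. I'll relieve the push, lift straight up and check.

```bash
python3 - <<'E'
from h import *
def st(s): print(s,tocod(current_tool_pos()).round(4),np.array(current_ft_force()).round(2),round(current_time_s(),2))
move_l(cod(.0085,-.0016,.031),speed=.02); st("relief")
move_l(cod(.0080,-.0016,.045),speed=.03); st("up")
move_l(cod(.002,-.0016,.10),speed=.08); st("clear")
move_l(cod(-.03,-.0016,.16),speed=.1)
pause(.4); st("clear2")
P=pose(); c=camera("wrist"); cv2.imwrite("pics/w5.png",c["img"][:,:,::-1]); np.savez("w5.npz",P=P,**{k:np.array(v) for k,v in c.items()})
E
```

```text
relief [ 0.0085 -0.0017  0.0311] [-2.86 -0.63  4.65] 12.41
up [ 0.0081 -0.0016  0.045 ] [0.91 0.49 0.72] 13.03
clear [ 0.0017 -0.0016  0.0997] [0.72 0.32 0.63] 13.87
clear2 [-0.03   -0.0016  0.1598] [-0.45  0.34 -0.09] 15.1
```

View pics/w5.png

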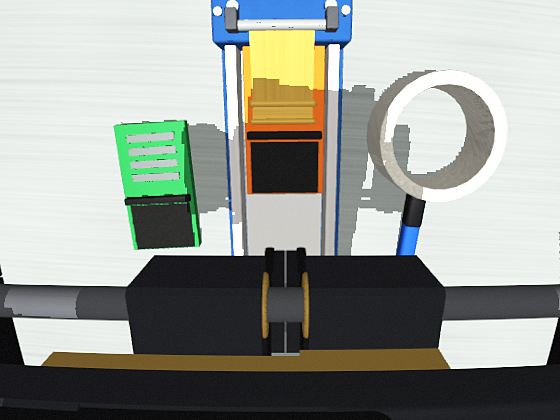

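The plate is under the spring: rib at rows 131–139, rear edge at row 193, nose at the block (row ~46). The spare, tape and marker look undisturbed. Numeric check next.

```bash
python3 - <<'E'
from h import *
d=dict(np.load("w5.npz")); P=d["P"]
for zt in (.032,.036,.040):
    f=lambda p,z: tocod(onz(d,p,z,P))[0]
    print(zt,"plate x from rear",round(f((285,193),zt)+.055,4),"rib rear",round(f((285,139),zt+.007)+.012,4),"rib front",round(f((285,131),zt+.007)+.006,4),"nose",round(f((247,46),zt)-.055,4),
     "width",round(np.linalg.norm(onz(d,(246,180),zt,P)-onz(d,(323,180),zt,P)),4))
E
```

```text
0.032 plate x from rear 0.0318 rib rear 0.0313 rib front 0.0312 nose 0.0302 width 0.0599
0.036 plate x from rear 0.0327 rib rear 0.0317 rib front 0.0314 nose 0.0297 width 0.0591
0.04 plate x from rear 0.0337 rib rear 0.032 rib front 0.0317 nose 0.0291 width 0.0583
```

```bash
python3 -c "
from station import *
finish_job(); print(current_time_s())"
```

```text
the job is handed in; nothing more can be done
the job is handed in; nothing more can be done
```

The orange plate is loaded: it sits fully home under the brass spring in the blue coder. I handed the job in with about 15 s on the robot's clock, and no verdict was reported.

- **Method:** I pressed the thumb pad down with closed fingertips to about 9–10 mm of bed travel, at 6–11 N. Still pressing, I slid the plate about 68 mm under the spring. It met the end block at tip x = 8.9 mm, where I had predicted 8.5 mm, and the push rose to 13 N. I then eased off the push and lifted the fingers straight up.
- **Last checks:** In the final wrist picture the plate's rear edge, rib and nose put it at coder x ≈ 30–32 mm (allowed 26–34 mm). Its top is at about 32 mm, so the bed is held roughly 8 mm down. The arm is clear of everything, with force readings near 0.
- **Disagreements and limits:** The x estimates differ by 1–2 mm, which is within the calibration error. The height comes only from the plate's apparent width, so it is rough. The tape, marker and spare looked undisturbed in the last view; I did not measure them or the spray, carton, cup and scraper again, but the arm did not go near those four.

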